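# Sort the parts of a dismantled appliance

## Robot

A 6-joint arm with a two-finger parallel gripper is mounted at the origin on the work surface. World frame = base frame: x ahead of the robot, y to its left, z up, the work surface at z = 0. Lengths are in m, angles in rad, forces in N, time in s.
With the tool pointing down it reaches from about 0.25 to 0.775 m from the base axis. Payload 4 kg.
Tool frame: the origin (TCP) lies at the very end of the fingers, on their centre line; the grasp point (between the pads) lies 19 mm behind it (robot.grasp_offset is the distance from the TCP to the grasp point, in m); z points along the fingers, y is the direction in which the jaws open and shut (so a half turn about z gives the same grasp; the last joint's range is limited). The gripper opens to 85 mm and grips with 20 to 120 N. Pads are 22 mm wide; open, the fingers measure 114 mm over their backs; the gripper's body (76 mm by 85 mm) begins 54 mm behind the grasp point. The pads swing forward as they close: fully open they stand 13 mm farther back than shut.
Start: joints at [1.112, 0.087, 1.371, -0, 1.684, -0.103], TCP at [0.192, 0.516, 0.231] pointing down, gripper open.
Joint ranges: [-3.1, 3.1], [-0.76, 2.03], [0.27, 2.55], [-1.08, 4.22], [0.17, 2.65], [-2.57, 2.57]. Speed limits (rad/s): [2.79, 2.79, 3.14, 3.14, 3.14, 3.14].

## Interface

Orientations are given as a unit quaternion [x, y, z, w].
In Python, from plant import robot gives the robot as it stands.
- The arm moves only by the tool step_arm, never from a script. Its argument "rows" is a list of rows, each a list of 4 numbers: the shift along the tool's x, y, z in mm, then the turn about the tool's z in rad. A call has exactly 8 rows; each row shifts and turns the pose as measured when the row begins, along the tool's axes as they then stand; what a row does not reach is not made up. A row lasts 1/8 s, in which the tool goes at most 62.5 mm and 10.7 degrees, less where a joint would pass 70% of its speed; a pose out of reach is approached as far as the arm can. A call with a gripper value outside its range is refused whole. "grip" is the opening, from -1 (shut) to 1 (fully open), so that 0 is half open, set as the call begins (left out, the last holds). The fingers move at their own pace and stop on an object; "force" is the grip in N (left out, the last holds). Time passes only in rows, so rows that do not move let the fingers close, or fill a call up. It gives the time, the measured TCP pose, the force and the opening at its end, in the units of the state.
- robot.get_obs(): the state, without advancing time (a new reading comes with each control period).
- robot.get_image(name): name is "side" or "top"; returns a dict with "frame" (384x512x3 uint8, blue, green, red), "range_z" (384x512 float32, m along the optical axis (not along the pixel's ray), 0 where there is no reading), "fx", "fy", "cx", "cy" (pixels), "R" (3x3) and "t" (3): a world point X has camera coordinates R X + t. Camera axes: x right, y down, z forward; pixel columns grow to the right and rows downward; lengths in m; the calibration is good to about 2 mm. A picture is of the moment at which its call begins.
- robot.close_job(): hands the job in, once; it reports no verdict.
Trained networks look in a picture, given as the dict that the camera call returned (one of the last four; its "shot" number tells which), for a name from the list of things; names that differ only in an ending like _2 or _b are one class to them, and where a whole thing is asked for, a point or a joint stands for the part that bears it (a point fixed in the world has none). Each returns a list of dicts, best first, with "p" (0 to 1); they miss things now and then, are a little off and sometimes report something else, mostly with a low value. They report only what shows in the picture. A call takes as long as a camera call.
- robot.search_frame(picture, query): "location" ([row, column] in pixels, amid what is visible of it).
- robot.silhouettes(picture, query): "region" (384x512 bool, what is visible of it) and "location" ([row, column] in pixels, amid what is visible of it).
The state is a dict: "time": time; "joints": joint angles; "dq": joint speeds; "joint_efforts": joint torques, N m; "tcp_pos": TCP position; "tcp_rot": TCP orientation; "wrist_force": force on the tool from outside, world axes, zero at the start; "moment": the same for the moment, N m; "opening": finger opening in m.
Only numpy, scipy, OpenCV 4.12 (cv2) and the standard library are available. Lean on these libraries where they do the work, as an engineer would, in place of code of your own. Each camera call takes 0.05 s, during which the arm holds its last target.

## Task

Tidy the parts of the dismantled appliance into their trays: both ball bearings lying flat side by side in the round dish, one terminal block in each bay of the split tray, and the heat sink lengthwise in the long tray, every part on its base on the tray floor. Set the parts down rather than dropping them, and leave the meter and the screwdriver where they are.

Things in the scene. Friction and masses are not known exactly. Their poses are not given: they have to be found in the camera images.
- bearing_1: Sealed ball bearing, a steel disc 47 mm in diameter and 14 mm thick with a dark ring and dark bore drawn on its faces (solid to the touch), lying flat on the table. Origin: centre of its underside; z is its axis, up.
- bearing_2: The second ball bearing, same as bearing_1.
- block_1: White ceramic terminal block, 60 (x) x 28 (y) x 22 (z) mm, with six brass screws and four ridges on top, standing on its base. Origin: centre of its underside; x runs along its length, z up. Sides flat, grip it across the 28 mm.
- block_2: The second terminal block, same as block_1.
- heat_sink: Aluminium heat sink bar, 110 (x) x 36 (y) x 26 (z) mm, with five fins along its length on top, standing on its flat base. Origin: centre of its underside; x runs along its length, z up. Grip it across the 36 mm.
- round_dish: Round grey plastic dish, fixed to the table: 148 mm outside and 140 mm inside diameter, wall 4 mm, 20 mm high, its inner floor 4 mm above the table. Home of the bearings. Origin: centre of its underside, at table height.
- split_tray: Grey plastic tray, fixed: 98 (x) x 172 (y) x 20 (z) mm outside, walls 4 mm, inner floor 4 mm above the table. A wall-high 4 mm partition along x at its middle leaves two bays, 90 (x) x 80 (y) mm inside, centred at y = +42 and -42 mm. Home of the terminal blocks, best with their length along the tray's y (room for fingers). Origin: centre of its underside, at table height; y is its length.
- long_tray: Long undivided grey plastic tray, fixed to the table: 98 (x) x 178 (y) x 20 (z) mm outside, wall 4 mm, inner floor 4 mm above the table (90 x 170 mm inside). Home of the heat sink, lengthwise along the tray's y. Origin: centre of its underside, at table height; its y axis is its length.
- meter: Black multimeter, 100 x 140 x 40 mm plus a low dial on top, lying on the table to the left of the work; a bystander. Origin: centre of its underside.
- screwdriver: Screwdriver with a dark red handle, 190 mm long, 26 mm high, lying on the table to the right of the work; a bystander. Origin: middle of its length at table height; x runs along it, from handle to tip.

How it is judged:
At the end, for the whole second after the job is handed in: Bearings within 49 mm of the round dish's centre; one block per split tray bay (x within 36 mm, y 12 to 72 mm from the middle); heat sink in the long tray (within 30 mm across, 36 mm along, 0.4 rad). All on the tray floor (underside below 8 mm), tilt under 0.12 rad, at rest (angle between each of bearing_1, bearing_2, block_1, block_2, heat_sink's own z axis and vertical below 0.12 rad and linear speed of each of bearing_1, bearing_2, block_1, block_2, heat_sink below 0.02 m/s and angular speed of each of bearing_1, bearing_2, block_1, block_2, heat_sink below 0.2 rad/s and horizontal distance between each of bearing_1, bearing_2 and round_dish below 0.049 m and z of bearing_1 in the frame of round_dish between 0 and 0.008 m and z of bearing_2 in the frame of round_dish between 0 and 0.008 m and x of block_1 in the frame of split_tray between -0.036 and 0.036 m and z of block_1 in the frame of split_tray between 0 and 0.008 m and x of block_2 in the frame of split_tray between -0.036 and 0.036 m and z of block_2 in the frame of split_tray between 0 and 0.008 m and ((y of block_1 in the frame of split_tray between 0.012 and 0.072 m and y of block_2 in the frame of split_tray between -0.072 and -0.012 m) or (y of block_1 in the frame of split_tray between -0.072 and -0.012 m and y of block_2 in the frame of split_tray between 0.012 and 0.072 m)) and x of heat_sink in the frame of long_tray between -0.03 and 0.03 m and y of heat_sink in the frame of long_tray between -0.036 and 0.036 m and z of heat_sink in the frame of long_tray between 0 and 0.008 m and angle between the x axis of heat_sink and the y axis of long_tray, either way round below 0.4 rad); the robot touches nothing.
It fails at once if the meter is moved by more than 20 mm (distance of meter from where it was at the start of the episode above 0.02 m).
It fails at once if the screwdriver is moved by more than 20 mm (distance of screwdriver from where it was at the start of the episode above 0.02 m).
It fails at once if a part is dropped: it falls free, touching nothing, faster than 0.75 m/s (about 30 mm of fall) ((contact force between bearing_1 and anything else below 0.01 N and linear speed of bearing_1 above 0.75 m/s) or (contact force between bearing_2 and anything else below 0.01 N and linear speed of bearing_2 above 0.75 m/s) or (contact force between block_1 and anything else below 0.01 N and linear speed of block_1 above 0.75 m/s) or (contact force between block_2 and anything else below 0.01 N and linear speed of block_2 above 0.75 m/s) or (contact force between heat_sink and anything else below 0.01 N and linear speed of heat_sink above 0.75 m/s)).
It also fails if it takes over 106 s, if anything falls off the work surface, if the arm or the gripper's body presses on something with over 40 N, if the wrist force passes 120 N, or if a joint passes its speed limit or range.

## Working session

There is one attempt and no reset: what is moved stays moved. The work goes in short steps, Python scripts to look and compute and a tool call to move; the robot and the scene stay as the last step left them, time stands still between calls to the robot, and variables do not carry over. Pictures are saved under pics/ and viewed, and the job is handed in when it is done.

Besides the shell and the picture viewer there is one more tool, called after "Emit:" as name(argument=value, ...), one argument or row to a line, values as JSON. step_arm: Moves the arm, as the interface text tells. Its arguments: {"type":"object","properties":{"rows":{"type":"array","items":{"type":"array","items":{"type":"number"}}},"grip":{"type":"number"},"force":{"type":"number"}},"required":["rows"]}

```bash
mkdir -p pics; ls
cat > h.py <<'E'
import numpy as np, cv2
from plant import robot
from scipy.spatial.transform import Rotation as Rn
def pts(im):
    d=im["range_z"]; v,u=np.mgrid[0:384,0:512]
    P=np.stack([(u-im["cx"])/im["fx"]*d,(v-im["cy"])/im["fy"]*d,d],-1)
    W=(P-np.array(im["t"]))@np.array(im["R"])
    W[d<=0]=np.nan
    return W
E
python3 - <<'E'
from h import *
o=robot.get_obs(); print({k:np.round(v,3) for k,v in o.items()})
for n in ["top","side"]:
    im=robot.get_image(n); cv2.imwrite(f"pics/{n}0.png",im["frame"])
    print(n,im["fx"],np.round(im["R"],3).tolist(),np.round(im["t"],3))
    W=pts(im)
    for q in ["bearing_1","block_1","heat_sink","round_dish","split_tray","long_tray","meter","screwdriver"]:
        for r in robot.silhouettes(im,q):
            m=r["region"].astype(bool); w=W[m]; w=w[~np.isnan(w[:,0])]
            zt=np.percentile(w[:,2],90); 
            (c,s,a)=cv2.minAreaRect((w[:,:2]*1000).astype(np.float32))
            print(q,round(r["p"],2),np.round(r["location"]),m.sum(),"med",np.round(np.median(w,0),3),"zt",round(zt,3),np.round(c,1),np.round(s,1),round(a,1))
print(robot.get_obs()["time"])
E
```

```text
pics
{'time': np.float64(0.0), 'joints': array([ 1.112,  0.088,  1.372, -0.   ,  1.684, -0.103]), 'dq': array([ 0.001, -0.   , -0.002, -0.   , -0.002, -0.   ]), 'joint_efforts': array([-0.0000e+00, -3.5186e+01, -3.1327e+01, -0.0000e+00,  1.1000e-02,
       -0.0000e+00]), 'tcp_pos': array([0.191, 0.515, 0.23 ]), 'tcp_rot': array([ 0.177,  0.984, -0.001, -0.   ]), 'wrist_force': array([ 0.323,  0.36 , -0.032]), 'moment': array([ 0.025,  0.   , -0.056]), 'opening': np.float64(0.085)}
top 428.5744083853934 [[0.006, -1.0, -0.001], [-0.973, -0.006, -0.229], [0.229, 0.002, -0.973]] [-0.002  0.503  1.265]
bearing_1 0.64 [220. 260.] 154 med [ 0.43  -0.004  0.014] zt 0.017 [430.6  -3.2] [40.8 42.1] 42.8
bearing_1 0.43 [226. 168.] 198 med [0.395 0.267 0.014] zt 0.017 [396.6 268.8] [50.6 45.5] 46.0
block_1 0.46 [231. 346.] 211 med [ 0.383 -0.274  0.016] zt 0.022 [ 385.2 -276.9] [61.9 35. ] 43.3
heat_sink 0.9 [226. 204.] 475 med [0.41  0.161 0.016] zt 0.027 [412.8 162.6] [ 44.5 111.7] 63.5
round_dish 0.9 [170. 174.] 1612 med [0.597 0.271 0.004] zt 0.016 [593.6 270.2] [146.1 147.7] 4.6
split_tray 
[... 979 characters left out ...]
1.9] 63.9
block_1 0.52 [264. 302.] 301 med [ 0.375 -0.281  0.017] zt 0.02 [ 382.  -277.3] [60.9 32.5] 44.6
heat_sink 0.63 [178. 192.] 568 med [0.405 0.154 0.02 ] zt 0.025 [421.1 175.4] [ 87.6 118.9] 61.5
round_dish 0.93 [147. 216.] 903 med [0.589 0.274 0.003] zt 0.015 [589.6 270.8] [151.4 143.6] 63.4
split_tray 0.8 [176. 279.] 1350 med [0.621 0.009 0.004] zt 0.017 [630.7  23.5] [135.4 195.5] 7.5
long_tray 0.79 [222. 346.] 2042 med [ 0.582 -0.271  0.003] zt 0.017 [ 589.9 -267.1] [179.5 122.9] 79.5
meter 0.78 [128. 147.] 926 med [0.471 0.484 0.036] zt 0.04 [512.  507.2] [157.2 142.5] 6.2
screwdriver 0.78 [287. 418.] 637 med [ 0.501 -0.514  0.018] zt 0.024 [ 530.9 -477.2] [187.3  44.5] 67.7
0.9
```

View pictures.

```bash
python3 -c "
import cv2
a=cv2.imread('pics/top0.png');cv2.imwrite('pics/top0z.png',cv2.resize(a[120:280,60:460],None,fx=2,fy=2,interpolation=cv2.INTER_CUBIC))
"
```

```text
(no output)
```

View pics/top0z.png

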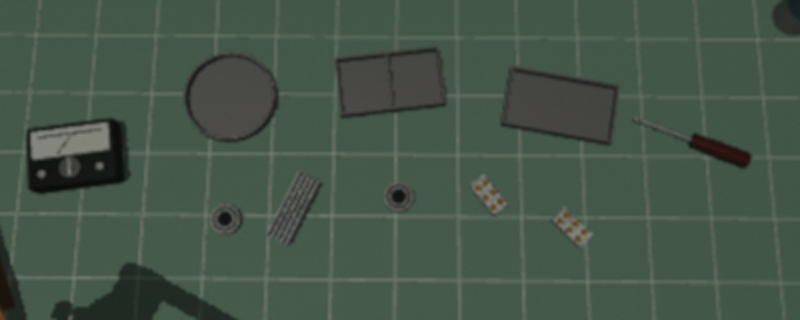

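View pics/side0.png

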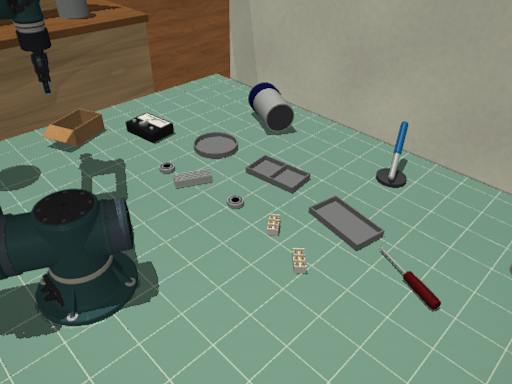

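```bash
cat > meas.py <<'E'
from h import *
ims=[robot.get_image(n) for n in ["top","side"]]
Ws=[pts(i).reshape(-1,3) for i in ims]
def m(name,x,y,r,z0,z1):
    for n,W in zip(["top","side"],Ws):
        s=W[(np.hypot(W[:,0]-x,W[:,1]-y)<r)&(W[:,2]>z0)&(W[:,2]<z1)]
        if len(s)<8: print(name,n,"few"); continue
        c,sz,a=cv2.minAreaRect((s[:,:2]*1000).astype(np.float32))
        if sz[0]<sz[1]: a+=90; sz=sz[::-1]
        cc,rr=cv2.minEnclosingCircle((s[:,:2]*1000).astype(np.float32))
        print(name,n,len(s),"rect",np.round(c,1),np.round(sz,1),"long-axis deg",round((a+90)%180-90,1),"circ",np.round(cc,1),round(rr,1),"mean",np.round(s.mean(0)*1000,1))
E
cat > m1.py <<'E'
from meas import *
m("b1",.430,-.003,.05,.010,.03); m("b2",.396,.269,.04,.010,.03)
m("blkA",.385,-.277,.06,.012,.04); m("blkB",.434,-.150,.06,.012,.04)
m("hs",.413,.162,.08,.017,.04)
m("dish",.594,.270,.09,.012,.03); m("split",.623,.011,.12,.012,.03); m("long",.585,-.266,.12,.012,.03)
E
python3 m1.py
```

```text
b1 top 156 rect [431.2  -2.7] [44.2 42.2] long-axis deg 89.9 circ [431.6  -3.6] 23.2 mean [430.9  -3.5  14.1]
b1 side 138 rect [427.5  -5.1] [46.8 42.9] long-axis deg 77.0 circ [427.6  -6.5] 24.8 mean [426.7  -6.4  13.1]
b2 top 154 rect [393.9 267.3] [44.2 43.5] long-axis deg 46.8 circ [393.8 267.3] 23.3 mean [393.9 266.9  14.2]
b2 side 97 rect [390.5 266.8] [45.4 42.1] long-axis deg 25.2 circ [390.7 268.3] 24.5 mean [389.9 266.4  12.8]
blkA top 169 rect [ 385.4 -274.3] [58.1 30.1] long-axis deg 44.4 circ [ 384.6 -273.6] 31.8 mean [ 384.5 -273.3   18.2]
blkA side 253 rect [ 381.7 -274.7] [61.7 28.2] long-axis deg 44.9 circ [ 380.6 -273.9] 32.6 mean [ 380.2 -275.4   17.6]
blkB top 167 rect [ 433.4 -145.7] [59.5 28.4] long-axis deg 39.7 circ [ 434.1 -146.9] 31.4 mean [ 433.3 -145.8   18. ]
blkB side 192 rect [ 431.2 -146.1] [64.6 27.6] long-axis deg 38.5 circ [ 430.2 -145.4] 33.7 mean [ 429.5 -147.8   17.7]
hs top 232 rect [411.9 160. ] [108.7  36.8] long-axis deg -25.1 circ [411.5 159.4] 56.8 mean [409.4 161.2  23.9]
hs side 336 rect [408.2 159.9] [109.9  43.3] long-axis deg -26.5 circ [408.9 160.7] 56.6 mean [406.4 158.5  22.7]
dish top 219 rect [593.3 270.8] [146.2 145.4] long-axis deg 89.8 circ [593.9 271. ] 74.9 mean [591.5 272.1  18.4]
dish side 204 rect [588.7 270.3] [152.4 144.1] long-axis deg 47.2 circ [589.  270.9] 77.4 mean [585.9 267.2  16. ]
split top 304 rect [621.5  11. ] [172.4 100.9] long-axis deg -83.0 circ [621.   10.6] 97.4 mean [620.6  10.3  18.6]
split side 371 rect [617.5  11.7] [176.2 104.7] long-axis deg -81.8 circ [617.6  12.6] 98.4 mean [615.1   8.8  16.5]
long top 296 rect [ 583.  -264.7] [178.5 100.9] long-axis deg 79.7 circ [ 583.6 -264.4] 100.5 mean [ 583.1 -266.9   18.3]
long side 476 rect [ 580.4 -265. ] [181.1 103.3] long-axis deg 80.1 circ [ 579.4 -264.6] 100.6 mean [ 576.6 -270.9   16.5]
```

```bash
cat > plan.py <<'E'
import sys; from h import *
# args: x y z(mm, world TCP) psi(deg of tool y, mod 180) nrows
def yaw(o):
    R=Rn.from_quat(o["tcp_rot"]).as_matrix(); return np.degrees(np.arctan2(R[1,1],R[0,1])),R
o=robot.get_obs(); ps,R=yaw(o); p=np.array(o["tcp_pos"])*1000
print("t",round(float(o["time"]),2),"p",np.round(p,1),"psi",round(ps,1),"tilt",round(np.degrees(np.arccos(-R[2,2])),2),"j",np.round(o["joints"],2),"open",round(float(o["opening"])*1000,1),"F",np.round(o["wrist_force"],1))
if len(sys.argv)>5:
    x,y,z,t=map(float,sys.argv[1:5]); n=int(sys.argv[5])
    d=(t-ps+90)%180-90
    rows=[];cur=p.copy();a=ps
    for k in range(n):
        rem=np.array([x,y,z])-cur; s=rem/(n-k); th=-np.radians((t-a+90)%180-90)/(n-k)
        yy=np.radians(a); Y=np.array([np.cos(yy),np.sin(yy),0]); Z=np.array([0,0,-1.]); X=np.cross(Y,Z)
        r=[round(s@X),round(s@Y),round(s@Z),round(th,2)]
        rows.append(r); cur=cur+r[0]*X+r[1]*Y+r[2]*Z; a-=np.degrees(r[3])
    rows+=[[0,0,0,0]]*(8-n)
    print(rows,"| end",np.round(cur,1),round(a,1),"turn",round(d,1))
E
python3 plan.py 392 267.5 70 0 8
```

```text
t 1.0 p [191.6 515.6 231.3] psi 69.6 tilt 0.0 j [ 1.11  0.09  1.37  0.    1.68 -0.1 ] open 85.6 F [ 0.1 -0.6 -0.2]
[[-34, -20, 20, np.float64(0.15)], [-37, -15, 20, np.float64(0.15)], [-39, -9, 20, np.float64(0.15)], [-40, -4, 20, np.float64(0.15)], [-40, 3, 20, np.float64(0.15)], [-39, 8, 20, np.float64(0.16)], [-37, 15, 21, np.float64(0.15)], [-34, 20, 20, np.float64(0.16)]] | end [392.4 267.9  70.3] -0.3 turn -69.6
```

Emit:
step_arm(
  rows=[
    [-34,-20,20,0.15],
    [-37,-15,20,0.15],
    [-39,-9,20,0.15],
    [-40,-4,20,0.15],
    [-40,3,20,0.15],
    [-39,8,20,0.16],
    [-37,15,21,0.15],
    [-34,20,20,0.16],
  ],
  grip=0.6,
  force=40,
)

```text
time: 2.0
tcp_pos: [0.3947, 0.262, 0.0685]
tcp_rot: [0.721, 0.693, 0.005, -0.001]
wrist_force: [-0.1, 0.3, -0.4]
opening: 0.068
```

```bash
python3 plan.py 392 267.5 2 0 8
```

```text
t 2.0 p [394.7 262.   68.5] psi -2.2 tilt 0.6 j [0.46 0.   1.79 0.   1.34 0.5 ] open 68.0 F [-0.1  0.3 -0.4]
[[1, 0, 8, np.float64(-0.0)], [1, 0, 8, np.float64(-0.01)], [1, 0, 8, np.float64(-0.0)], [0, -1, 9, np.float64(-0.01)], [1, 0, 8, np.float64(-0.0)], [0, -1, 9, np.float64(-0.01)], [1, 0, 8, np.float64(-0.0)], [0, -1, 9, np.float64(-0.01)]] | end [391.8 267.1   1.5] 0.1 turn 2.2
```

Emit:
step_arm(
  rows=[
    [5,-2,5,-0.03],
    [1,0,10,0],
    [0,0,12,0],
    [0,0,12,0],
    [0,0,10,0],
    [0,0,6,0],
    [0,0,0,0],
    [0,0,0,0],
  ],
)

```text
time: 3.0
tcp_pos: [0.3924, 0.2691, 0.0095]
tcp_rot: [0.709, 0.705, 0.005, -0.001]
wrist_force: [0.6, 0.6, 0.4]
opening: 0.0684
```

```bash
python3 plan.py 392 267.5 2 0 2
```

```text
t 3.0 p [392.4 269.1   9.5] psi -0.3 tilt 0.54 j [0.48 0.08 1.84 0.   1.21 0.48] open 68.4 F [0.6 0.6 0.4]
[[-1, 0, 4, np.float64(-0.0)], [-1, 0, 3, np.float64(-0.01)], [0, 0, 0, 0], [0, 0, 0, 0], [0, 0, 0, 0], [0, 0, 0, 0], [0, 0, 0, 0], [0, 0, 0, 0]] | end [392.4 267.1   2.5] 0.2 turn 0.3
```

Emit:
step_arm(
  rows=[
    [-1,0,4,0],
    [0,0,3,0],
    [0,0,0,0],
    [0,0,0,0],
    [0,0,0,0],
    [0,0,0,0],
    [0,0,0,0],
    [0,0,0,0],
  ],
)

```text
time: 4.0
tcp_pos: [0.3934, 0.2684, 0.0032]
tcp_rot: [0.709, 0.705, 0.006, -0.0]
wrist_force: [-0.4, 0.0, 0.3]
opening: 0.0683
```

Emit:
step_arm(
  rows=[
    [0,0,0,0],
    [0,0,0,0],
    [0,0,0,0],
    [0,0,0,0],
    [0,0,0,0],
    [0,0,0,0],
    [0,0,0,0],
    [0,0,0,0],
  ],
  grip=-0.2,
)

```text
time: 5.0
tcp_pos: [0.3938, 0.2686, 0.0036]
tcp_rot: [0.709, 0.705, 0.006, -0.0]
wrist_force: [-0.8, 0.7, 1.6]
opening: 0.0452
```

```bash
python3 plan.py 392 267.5 80 0 5
```

```text
t 5.0 p [393.8 268.6   3.6] psi -0.4 tilt 0.72 j [0.48 0.08 1.85 0.   1.2  0.48] open 45.2 F [-0.8  0.7  1.6]
[[0, 0, -15, np.float64(-0.0)], [0, 0, -15, np.float64(-0.0)], [0, -1, -15, np.float64(-0.0)], [-1, 0, -16, np.float64(-0.0)], [0, -1, -15, np.float64(-0.01)], [0, 0, 0, 0], [0, 0, 0, 0], [0, 0, 0, 0]] | end [391.8 267.6  79.6] 0.2 turn 0.4
```

Emit:
step_arm(
  rows=[
    [0,0,-6,0],
    [0,0,-10,0],
    [0,0,-15,0],
    [0,0,-15,0],
    [0,0,-15,0],
    [0,0,-12,0],
    [0,0,-3,0],
    [0,0,0,0],
  ],
)

```text
time: 6.0
tcp_pos: [0.3934, 0.268, 0.086]
tcp_rot: [0.709, 0.705, 0.007, -0.0]
wrist_force: [-0.3, 0.7, -1.4]
opening: 0.0449
```

```bash
cat > look.py <<'E'
from h import *; import sys
# name u v zoomhalf out
n,u,v,s,out=sys.argv[1],int(sys.argv[2]),int(sys.argv[3]),int(sys.argv[4]),sys.argv[5]
im=robot.get_image(n);f=im["frame"];c=f[max(0,v-s*3//4):v+s*3//4,max(0,u-s):u+s]
cv2.imwrite("pics/"+out,cv2.resize(c,(640,int(640*c.shape[0]/c.shape[1])),interpolation=cv2.INTER_CUBIC))
E
python3 look.py side 160 160 70 s1.png; python3 plan.py 592 299 80 0 6
```

```text
t 6.05 p [393.3 267.9  85.8] psi -0.4 tilt 0.8 j [ 0.48 -0.01  1.77  0.    1.37  0.48] open 44.7 F [ 0.2  0.6 -1. ]
[[5, 33, 1, np.float64(-0.0)], [5, 33, 1, np.float64(-0.0)], [6, 33, 1, np.float64(-0.0)], [5, 33, 1, np.float64(-0.0)], [6, 33, 1, np.float64(-0.0)], [5, 34, 1, np.float64(-0.01)], [0, 0, 0, 0], [0, 0, 0, 0]] | end [592.5 298.7  79.8] 0.2 turn 0.4
```

View pics/s1.png

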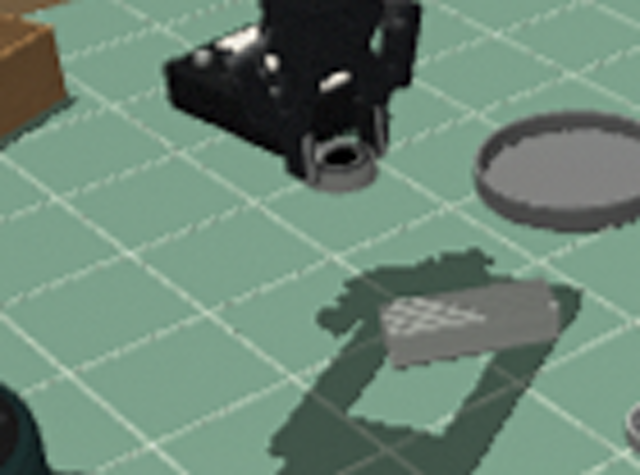

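Emit:
step_arm(
  rows=[
    [4,25,1,0],
    [5,35,4,0],
    [6,40,5,0],
    [6,40,5,0],
    [5,35,5,0],
    [3,18,4,0],
    [2,5,0,0],
    [0,0,0,0],
  ],
)

```text
time: 7.05
tcp_pos: [0.5927, 0.2972, 0.0534]
tcp_rot: [0.709, 0.705, -0.0, -0.003]
wrist_force: [0.0, 0.5, -1.4]
opening: 0.0449
```

```bash
python3 plan.py 592 299 8.5 0 7
```

```text
t 7.05 p [592.7 297.2  53.4] psi -0.3 tilt 0.37 j [0.38 0.43 1.31 0.01 1.4  0.38] open 44.9 F [ 0.   0.5 -1.4]
[[0, 0, 6, np.float64(-0.0)], [0, 0, 6, np.float64(-0.0)], [0, 0, 7, np.float64(-0.0)], [0, 0, 6, np.float64(-0.0)], [1, 0, 7, np.float64(-0.0)], [0, 0, 6, np.float64(-0.0)], [1, -1, 7, np.float64(-0.01)], [0, 0, 0, 0]] | end [591.7 299.2   8.4] 0.3 turn 0.3
```

Emit:
step_arm(
  rows=[
    [1,0,5,0],
    [1,0,10,0],
    [0,0,10,0],
    [0,0,8,0],
    [0,0,6,0],
    [0,0,4,0],
    [0,0,0,0],
    [0,0,0,0],
  ],
)

```text
time: 8.05
tcp_pos: [0.5902, 0.2998, 0.0081]
tcp_rot: [0.709, 0.706, -0.0, -0.003]
wrist_force: [-0.2, 0.8, -1.7]
opening: 0.0449
```

```bash
python3 plan.py
```

```text
t 8.05 p [590.2 299.8   8.1] psi -0.2 tilt 0.4 j [0.38 0.46 1.36 0.01 1.32 0.38] open 44.9 F [-0.2  0.8 -1.7]
```

Emit:
step_arm(
  rows=[
    [0,0,1,0],
    [0,0,0,0],
    [0,0,0,0],
    [0,0,0,0],
    [0,0,-10,0],
    [0,0,-20,0],
    [0,0,-20,0],
    [0,0,-15,0],
  ],
  grip=0.4,
)

```text
time: 9.05
tcp_pos: [0.5911, 0.2996, 0.0773]
tcp_rot: [0.709, 0.706, 0.001, -0.003]
wrist_force: [0.6, -0.0, -1.2]
opening: 0.0596
```

```bash
python3 plan.py 430 -4.5 60 0 7
```

```text
t 9.05 p [591.1 299.6  77.3] psi -0.2 tilt 0.35 j [0.38 0.41 1.29 0.01 1.45 0.38] open 59.6 F [ 0.6 -0.  -1.2]
[[-44, -23, 2, np.float64(-0.0)], [-43, -23, 3, np.float64(-0.0)], [-44, -23, 2, np.float64(-0.0)], [-43, -23, 3, np.float64(-0.0)], [-44, -23, 2, np.float64(-0.0)], [-43, -22, 3, np.float64(-0.0)], [-44, -23, 2, np.float64(-0.0)], [0, 0, 0, 0]] | end [429.8  -4.7  60.3] -0.2 turn 0.2
```

```bash
python3 look.py side 216 140 60 s2.png; python3 plan.py
```

```text
t 9.1 p [592.4 300.2  80.1] psi -0.2 tilt 0.39 j [0.38 0.4  1.29 0.01 1.45 0.38] open 59.9 F [1.2 0.6 2.8]
```

View pics/s2.png

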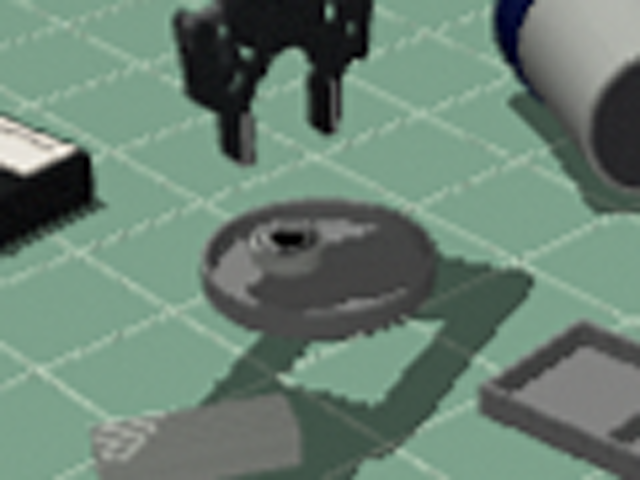

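Emit:
step_arm(
  rows=[
    [-35,-18,3,0],
    [-48,-26,3,0],
    [-52,-27,3,0],
    [-52,-28,3,0],
    [-52,-27,3,0],
    [-44,-23,3,0],
    [-18,-10,3,0],
    [-2,0,0,0],
  ],
  grip=0.6,
)

```text
time: 10.1
tcp_pos: [0.431, -0.0095, 0.0608]
tcp_rot: [0.708, 0.706, 0.008, 0.002]
wrist_force: [-0.4, 0.7, 0.8]
opening: 0.068
```

```bash
python3 plan.py 430 -4.5 3.5 0 7
```

```text
t 10.1 p [431.   -9.5  60.8] psi -0.1 tilt 0.93 j [-0.16 -0.09  1.89  0.01  1.32 -0.16] open 68.0 F [-0.4  0.7  0.8]
[[1, 0, 8, np.float64(-0.0)], [1, 0, 8, np.float64(-0.0)], [1, 0, 8, np.float64(-0.0)], [1, 0, 8, np.float64(-0.0)], [0, 0, 8, np.float64(-0.0)], [1, -1, 9, np.float64(-0.0)], [0, 0, 8, np.float64(-0.0)], [0, 0, 0, 0]] | end [430.   -4.5   3.8] -0.1 turn 0.1
```

Emit:
step_arm(
  rows=[
    [4,-1,6,0],
    [2,0,10,0],
    [0,0,12,0],
    [0,0,12,0],
    [0,0,9,0],
    [0,0,6,0],
    [0,0,1,0],
    [0,0,0,0],
  ],
)

```text
time: 11.1
tcp_pos: [0.432, 0.0001, 0.0006]
tcp_rot: [0.707, 0.708, 0.008, 0.002]
wrist_force: [1.0, 0.4, 0.3]
opening: 0.0685
```

```bash
python3 plan.py
```

```text
t 11.1 p [4.32e+02 1.00e-01 6.00e-01] psi 0.1 tilt 0.94 j [-0.14 -0.01  1.96  0.01  1.18 -0.15] open 68.5 F [1.  0.4 0.3]
```

Emit:
step_arm(
  rows=[
    [-4,-1,-3,0],
    [0,0,0,0],
    [0,0,0,0],
    [0,0,0,0],
    [0,0,0,0],
    [0,0,0,0],
    [0,0,0,0],
    [0,0,0,0],
  ],
  grip=-0.2,
)

```text
time: 12.1
tcp_pos: [0.4318, -0.0047, 0.0049]
tcp_rot: [0.707, 0.708, 0.009, 0.003]
wrist_force: [0.1, 0.1, 0.4]
opening: 0.0447
```

```bash
python3 plan.py 430 -4 80 0 6
```

```text
t 12.1 p [431.8  -4.7   4.9] psi 0.1 tilt 1.04 j [-0.15 -0.02  1.95  0.01  1.19 -0.16] open 44.7 F [0.1 0.1 0.4]
[[0, 0, -13, np.float64(0.0)], [0, 0, -12, np.float64(0.0)], [0, 0, -13, np.float64(0.0)], [0, -1, -12, np.float64(0.0)], [0, 0, -13, np.float64(0.0)], [1, -1, -12, np.float64(0.0)], [0, 0, 0, 0], [0, 0, 0, 0]] | end [429.8  -3.7  79.9] 0.1 turn -0.1
```

Gripped at z 4.9. Lift, then carry to (592, 243).

Emit:
step_arm(
  rows=[
    [0,0,-6,0],
    [0,0,-10,0],
    [0,0,-15,0],
    [0,0,-15,0],
    [0,0,-15,0],
    [0,0,-10,0],
    [0,0,0,0],
    [0,0,0,0],
  ],
)

```text
time: 13.1
tcp_pos: [0.4312, -0.0053, 0.0822]
tcp_rot: [0.707, 0.708, 0.01, 0.004]
wrist_force: [0.1, 0.6, -0.6]
opening: 0.0448
```

```bash
python3 plan.py 592 242 60 0 6
```

```text
t 13.1 p [431.2  -5.3  82.2] psi 0.1 tilt 1.19 j [-0.15 -0.11  1.87  0.01  1.37 -0.16] open 44.8 F [ 0.1  0.6 -0.6]
[[41, 27, 4, np.float64(0.0)], [41, 27, 4, np.float64(0.0)], [41, 27, 4, np.float64(0.0)], [41, 27, 3, np.float64(0.0)], [42, 27, 4, np.float64(0.0)], [41, 26, 3, np.float64(0.0)], [0, 0, 0, 0], [0, 0, 0, 0]] | end [591.9 241.9  60.2] 0.1 turn -0.1
```

Emit:
step_arm(
  rows=[
    [25,15,1,0],
    [40,27,4,0],
    [46,30,4,0],
    [46,30,4,0],
    [44,30,4,0],
    [30,20,4,0],
    [12,8,1,0],
    [2,0,0,0],
  ],
)

```text
time: 14.1
tcp_pos: [0.5925, 0.2452, 0.0555]
tcp_rot: [0.708, 0.706, 0.003, 0.002]
wrist_force: [0.3, -0.4, -0.4]
opening: 0.0445
```

```bash
python3 plan.py 592 242 10 0 7; python3 look.py side 216 140 60 s3.png
```

```text
t 14.1 p [592.5 245.2  55.5] psi -0.1 tilt 0.42 j [0.3  0.37 1.38 0.   1.38 0.31] open 44.5 F [ 0.3 -0.4 -0.4]
[[0, 0, 6, np.float64(-0.0)], [-1, 0, 7, np.float64(-0.0)], [0, 0, 6, np.float64(-0.0)], [-1, 0, 7, np.float64(-0.0)], [0, 0, 6, np.float64(-0.0)], [-1, 0, 7, np.float64(-0.0)], [0, -1, 6, np.float64(-0.0)], [0, 0, 0, 0]] | end [591.5 242.2  10.5] -0.1 turn 0.1
```

View pics/s3.png

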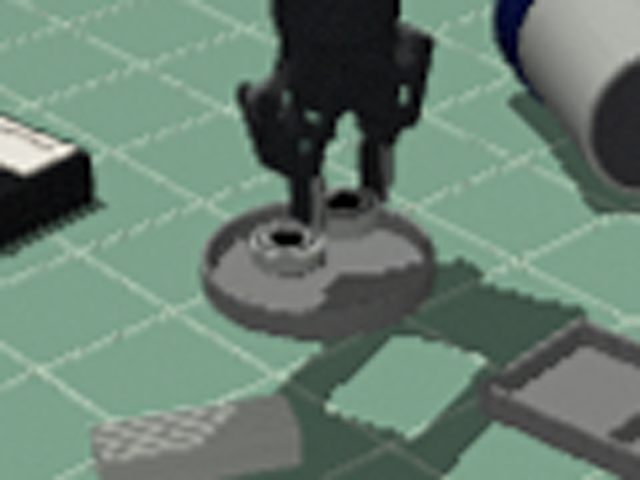

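Emit:
step_arm(
  rows=[
    [-2,0,5,0],
    [-1,0,9,0],
    [-1,0,10,0],
    [0,0,8,0],
    [0,0,7,0],
    [0,0,4,0],
    [0,0,0,0],
    [0,0,0,0],
  ],
)

```text
time: 15.15
tcp_pos: [0.5909, 0.237, 0.0096]
tcp_rot: [0.709, 0.705, 0.002, 0.001]
wrist_force: [-0.5, -0.1, -0.4]
opening: 0.0447
```

```bash
python3 plan.py
```

```text
t 15.15 p [590.9 237.    9.6] psi -0.3 tilt 0.29 j [ 0.29  0.41  1.43 -0.    1.3   0.3 ] open 44.7 F [-0.5 -0.1 -0.4]
```

Emit:
step_arm(
  rows=[
    [4,1,0,0],
    [0,0,1,0],
    [0,0,0,0],
    [0,0,0,0],
    [0,0,0,0],
    [0,0,0,0],
    [0,0,0,0],
    [0,0,0,0],
  ],
)

```text
time: 16.15
tcp_pos: [0.5926, 0.2416, 0.0097]
tcp_rot: [0.709, 0.705, 0.003, 0.002]
wrist_force: [0.1, -0.1, -0.9]
opening: 0.0449
```

Emit:
step_arm(
  rows=[
    [0,0,0,0],
    [0,0,0,0],
    [0,0,0,0],
    [0,0,0,0],
    [0,0,-10,0],
    [0,0,-20,0],
    [0,0,-20,0],
    [0,0,-15,0],
  ],
  grip=0.35,
)

```text
time: 17.15
tcp_pos: [0.5926, 0.2416, 0.0798]
tcp_rot: [0.709, 0.705, 0.004, 0.002]
wrist_force: [-0.1, -0.1, 0.7]
opening: 0.0578
```

```bash
python3 plan.py 410 160 60 64 7; python3 look.py side 216 140 60 s4.png
```

```text
t 17.15 p [592.6 241.6  79.8] psi -0.3 tilt 0.49 j [ 0.3   0.35  1.36 -0.    1.42  0.3 ] open 57.8 F [-0.1 -0.1  0.7]
[[-12, -26, 3, np.float64(-0.16)], [-7, -28, 3, np.float64(-0.16)], [-3, -28, 3, np.float64(-0.16)], [1, -29, 3, np.float64(-0.16)], [6, -28, 3, np.float64(-0.16)], [10, -26, 2, np.float64(-0.16)], [15, -25, 3, np.float64(-0.16)], [0, 0, 0, 0]] | end [409.8 159.7  59.8] 63.8 turn 64.3
```

View pics/s4.png

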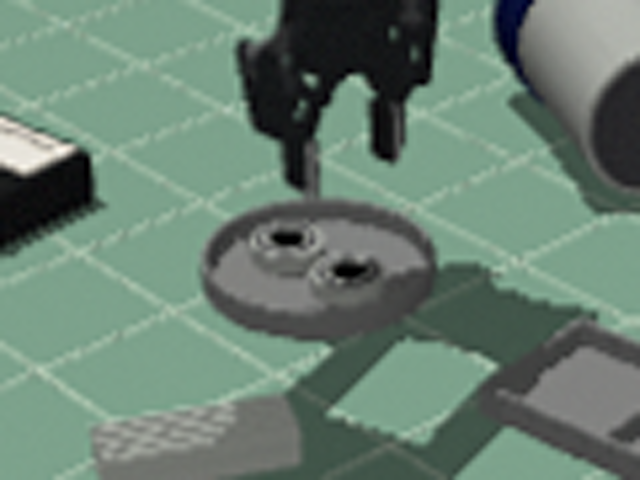

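Emit:
step_arm(
  rows=[
    [-12,-24,3,-0.16],
    [-7,-28,3,-0.16],
    [-3,-28,3,-0.16],
    [1,-29,3,-0.16],
    [6,-28,3,-0.16],
    [10,-26,2,-0.16],
    [13,-22,3,-0.14],
    [0,0,0,0],
  ],
  grip=0.5,
)

```text
time: 18.2
tcp_pos: [0.4152, 0.1571, 0.0638]
tcp_rot: [0.219, 0.976, 0.005, 0.01]
wrist_force: [-0.1, -0.3, -0.6]
opening: 0.0639
```

```bash
python3 plan.py 410 160 8 64 5
```

```text
t 18.2 p [415.2 157.1  63.8] psi 64.7 tilt 1.33 j [ 0.23 -0.07  1.87  0.    1.32 -0.9 ] open 63.9 F [-0.1 -0.3 -0.6]
[[1, 0, 11, np.float64(0.0)], [1, 0, 11, np.float64(0.0)], [1, 0, 11, np.float64(0.0)], [1, 0, 11, np.float64(0.01)], [2, 0, 12, np.float64(0.0)], [0, 0, 0, 0], [0, 0, 0, 0], [0, 0, 0, 0]] | end [409.8 159.7   7.8] 64.2 turn -0.7
```

Emit:
step_arm(
  rows=[
    [4,0,5,0],
    [1,0,10,0],
    [0,0,12,0],
    [0,0,12,0],
    [0,0,9,0],
    [0,0,6,0],
    [0,0,0,0],
    [0,0,0,0],
  ],
)

```text
time: 19.2
tcp_pos: [0.4144, 0.1609, 0.006]
tcp_rot: [0.221, 0.975, 0.006, 0.011]
wrist_force: [-0.2, 0.0, 0.1]
opening: 0.0644
```

```bash
python3 plan.py 410 160 6 64 1
```

```text
t 19.2 p [414.4 160.9   6. ] psi 64.5 tilt 1.4 j [ 0.24  0.    1.93  0.    1.19 -0.88] open 64.4 F [-0.2  0.   0.1]
[[4, -3, 0, np.float64(0.01)], [0, 0, 0, 0], [0, 0, 0, 0], [0, 0, 0, 0], [0, 0, 0, 0], [0, 0, 0, 0], [0, 0, 0, 0], [0, 0, 0, 0]] | end [409.5 159.9   6. ] 63.9 turn -0.5
```

Emit:
step_arm(
  rows=[
    [4,-3,0,0.01],
    [0,0,0,0],
    [0,0,0,0],
    [0,0,0,0],
    [0,0,0,0],
    [0,0,0,0],
    [0,0,0,0],
    [0,0,0,0],
  ],
  grip=-0.5,
  force=60,
)

```text
time: 20.2
tcp_pos: [0.4094, 0.1599, 0.0068]
tcp_rot: [0.226, 0.974, 0.006, 0.011]
wrist_force: [0.7, -0.0, -0.7]
opening: 0.0345
```

```bash
python3 plan.py
```

```text
t 20.2 p [409.4 159.9   6.8] psi 63.9 tilt 1.47 j [ 0.24 -0.01  1.94  0.    1.19 -0.87] open 34.5 F [ 0.7 -0.  -0.7]
```

Emit:
step_arm(
  rows=[
    [0,0,-5,0],
    [0,0,-10,0],
    [0,0,-15,0],
    [0,0,-15,0],
    [0,0,-15,0],
    [0,0,-10,0],
    [0,0,0,0],
    [0,0,0,0],
  ],
)

```text
time: 21.2
tcp_pos: [0.4082, 0.1595, 0.0831]
tcp_rot: [0.226, 0.974, 0.007, 0.013]
wrist_force: [-0.3, 0.5, -1.6]
opening: 0.035
```

```bash
python3 plan.py 500 -50 80 20 8;python3 look.py side 210 160 70 s5.png
```

```text
t 21.2 p [408.2 159.5  83.1] psi 63.9 tilt 1.64 j [ 0.24 -0.11  1.86  0.    1.36 -0.87] open 35.0 F [-0.3  0.5 -1.6]
[[-22, -18, 0, np.float64(0.1)], [-24, -16, 0, np.float64(0.1)], [-25, -14, 1, np.float64(0.09)], [-26, -12, 0, np.float64(0.1)], [-27, -9, 1, np.float64(0.09)], [-28, -6, 0, np.float64(0.1)], [-28, -4, 1, np.float64(0.09)], [-29, -1, 0, np.float64(0.1)]] | end [499.7 -50.4  80.1] 19.8 turn -43.9
```

View pics/s5.png

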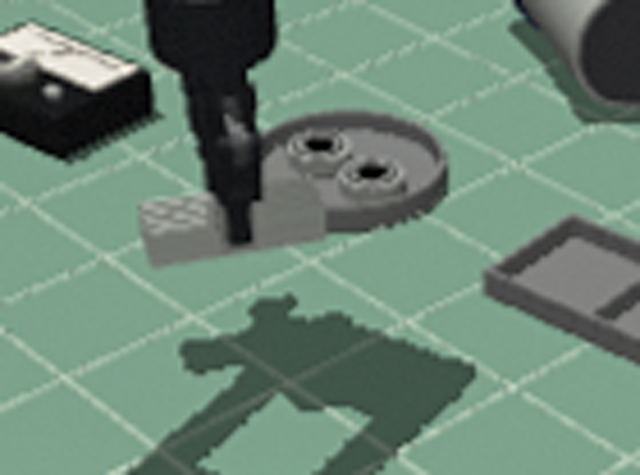

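Emit:
step_arm(
  rows=[
    [-18,-14,0,0.08],
    [-24,-16,0,0.1],
    [-27,-15,0,0.1],
    [-28,-13,0,0.1],
    [-29,-10,0,0.09],
    [-30,-6,0,0.1],
    [-30,-4,0,0.09],
    [-30,-1,0,0.1],
  ],
)

```text
time: 22.25
tcp_pos: [0.5013, -0.0598, 0.0763]
tcp_rot: [0.579, 0.815, 0.008, 0.003]
wrist_force: [0.4, 0.2, -1.5]
opening: 0.0347
```

```bash
python3 plan.py 582 -265 70 -10 7
```

```text
t 22.25 p [501.3 -59.8  76.3] psi 19.2 tilt 0.98 j [-0.24  0.06  1.71  0.01  1.36 -0.58] open 34.7 F [ 0.4  0.2 -1.5]
[[-31, 1, 1, np.float64(0.07)], [-31, 4, 1, np.float64(0.07)], [-31, 6, 1, np.float64(0.07)], [-31, 8, 1, np.float64(0.07)], [-30, 10, 1, np.float64(0.08)], [-29, 12, 1, np.float64(0.07)], [-28, 14, 0, np.float64(0.08)], [0, 0, 0, 0]] | end [ 582.2 -264.6   70.3] -10.1 turn -29.2
```

Emit:
step_arm(
  rows=[
    [-31,1,0,0.07],
    [-32,4,0,0.07],
    [-32,6,0,0.07],
    [-32,8,1,0.07],
    [-31,11,1,0.08],
    [-28,13,1,0.07],
    [-16,10,1,0.07],
    [-4,2,0,0],
  ],
)

```text
time: 23.25
tcp_pos: [0.5803, -0.267, 0.0603]
tcp_rot: [0.769, 0.639, 0.005, -0.007]
wrist_force: [1.3, 0.1, -3.0]
opening: 0.0349
```

```bash
python3 plan.py 582 -265 12 -10 7;python3 look.py side 345 210 70 s6.png
```

```text
t 23.25 p [ 580.3 -267.    60.3] psi -10.6 tilt 0.96 j [-0.53  0.37  1.37  0.01  1.41 -0.34] open 34.9 F [ 1.3  0.1 -3. ]
[[0, 0, 7, np.float64(-0.0)], [0, 0, 7, np.float64(-0.0)], [0, 0, 7, np.float64(-0.0)], [1, 0, 7, np.float64(-0.0)], [0, 0, 7, np.float64(-0.0)], [1, 1, 7, np.float64(-0.01)], [0, 0, 6, np.float64(-0.0)], [0, 0, 0, 0]] | end [ 581.6 -265.3   12.3] -10.0 turn 0.6
```

View pics/s6.png

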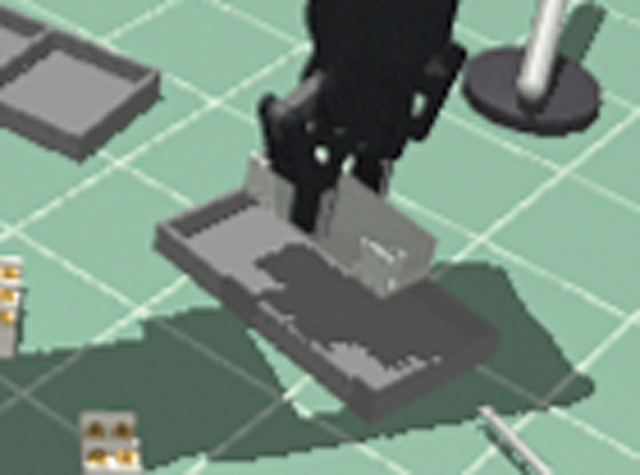

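Emit:
step_arm(
  rows=[
    [1,0,5,-0.01],
    [1,1,9,0],
    [0,0,10,0],
    [0,0,9,0],
    [0,0,7,0],
    [0,0,5,0],
    [0,0,1,0],
    [0,0,0,0],
  ],
)

```text
time: 24.3
tcp_pos: [0.5809, -0.2608, 0.0125]
tcp_rot: [0.764, 0.645, 0.005, -0.007]
wrist_force: [0.1, 0.2, -1.3]
opening: 0.0346
```

```bash
python3 plan.py 582 -265 11 -10 1
```

```text
t 24.3 p [ 580.9 -260.8   12.5] psi -9.7 tilt 1.05 j [-0.52  0.41  1.42  0.02  1.32 -0.35] open 34.6 F [ 0.1  0.2 -1.3]
[[-4, 2, 1, np.float64(0.01)], [0, 0, 0, 0], [0, 0, 0, 0], [0, 0, 0, 0], [0, 0, 0, 0], [0, 0, 0, 0], [0, 0, 0, 0], [0, 0, 0, 0]] | end [ 582.2 -265.1   11.5] -10.3 turn -0.3
```

Emit:
step_arm(
  rows=[
    [-3,1,1,0],
    [0,0,1,0],
    [0,0,0,0],
    [0,0,0,0],
    [0,0,0,0],
    [0,0,0,0],
    [0,0,0,0],
    [0,0,0,0],
  ],
)

```text
time: 25.3
tcp_pos: [0.5822, -0.264, 0.012]
tcp_rot: [0.764, 0.645, 0.006, -0.007]
wrist_force: [-0.9, 1.6, 3.0]
opening: 0.0345
```

Emit:
step_arm(
  rows=[
    [0,0,0,0],
    [0,0,0,0],
    [0,0,0,0],
    [0,0,0,0],
    [0,0,-10,0],
    [0,0,-20,0],
    [0,0,-20,0],
    [0,0,-15,0],
  ],
  grip=0.15,
)

```text
time: 26.3
tcp_pos: [0.582, -0.2659, 0.0796]
tcp_rot: [0.764, 0.645, 0.006, -0.007]
wrist_force: [0.8, 1.4, 0.3]
opening: 0.0493
```

```bash
python3 plan.py 383.5 -274.5 60 -45.5 7;python3 look.py side 345 210 70 s7.png
```

```text
t 26.3 p [ 582.  -265.9   79.6] psi -9.7 tilt 1.0 j [-0.52  0.36  1.35  0.02  1.44 -0.36] open 49.3 F [0.8 1.4 0.3]
[[-6, -28, 3, np.float64(0.09)], [-8, -27, 3, np.float64(0.09)], [-11, -26, 3, np.float64(0.09)], [-13, -25, 3, np.float64(0.09)], [-16, -24, 3, np.float64(0.09)], [-17, -22, 2, np.float64(0.09)], [-20, -21, 3, np.float64(0.08)], [0, 0, 0, 0]] | end [ 383.4 -274.7   59.6] -45.2 turn -35.8
```

View pics/s7.png

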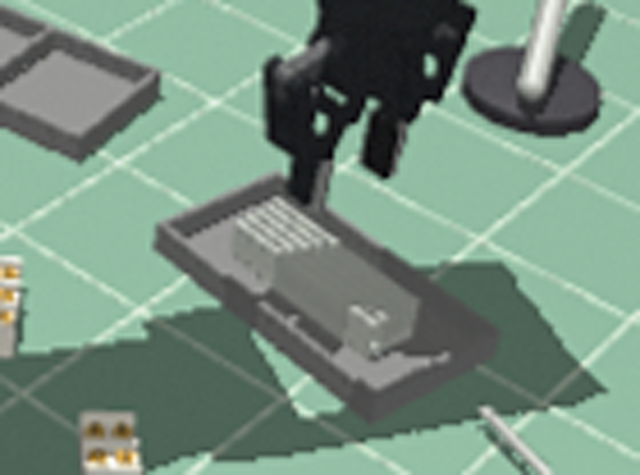

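Heat sink rests lengthwise in the long tray. Next, block A.

Emit:
step_arm(
  rows=[
    [-5,-26,3,0.09],
    [-8,-28,3,0.09],
    [-11,-27,3,0.09],
    [-13,-26,3,0.09],
    [-16,-24,3,0.09],
    [-17,-22,2,0.09],
    [-15,-17,3,0.08],
    [-3,-3,0,0],
  ],
  grip=0.3,
)

```text
time: 27.35
tcp_pos: [0.3829, -0.272, 0.066]
tcp_rot: [0.928, 0.372, 0.008, -0.002]
wrist_force: [0.7, -0.6, -0.1]
opening: 0.0558
```

```bash
python3 plan.py 383.5 -274.5 8 -45.5 7
```

```text
t 27.35 p [ 382.9 -272.    66. ] psi -46.3 tilt 0.89 j [-0.75  0.    1.8   0.02  1.34  0.06] open 55.8 F [ 0.7 -0.6 -0.1]
[[0, 0, 8, np.float64(-0.0)], [0, 0, 8, np.float64(-0.0)], [0, 0, 8, np.float64(-0.0)], [0, 1, 9, np.float64(-0.0)], [0, 0, 8, np.float64(-0.0)], [-1, 1, 9, np.float64(-0.01)], [0, 0, 8, np.float64(-0.0)], [0, 0, 0, 0]] | end [ 383.6 -274.1    8. ] -45.7 turn 0.8
```

Emit:
step_arm(
  rows=[
    [0,1,5,-0.01],
    [0,1,11,0],
    [0,0,13,0],
    [0,0,12,0],
    [0,0,10,0],
    [0,0,6,0],
    [0,0,0,0],
    [0,0,0,0],
  ],
)

```text
time: 28.35
tcp_pos: [0.3876, -0.2728, 0.0047]
tcp_rot: [0.925, 0.379, 0.008, -0.002]
wrist_force: [0.7, -0.1, 0.5]
opening: 0.0554
```

```bash
python3 plan.py 383.5 -274.5 5 -45.5 1
```

```text
t 28.35 p [ 387.6 -272.8    4.7] psi -45.4 tilt 0.95 j [-0.74  0.08  1.85  0.02  1.21  0.04] open 55.4 F [ 0.7 -0.1  0.5]
[[-4, -2, 0, np.float64(0.0)], [0, 0, 0, 0], [0, 0, 0, 0], [0, 0, 0, 0], [0, 0, 0, 0], [0, 0, 0, 0], [0, 0, 0, 0], [0, 0, 0, 0]] | end [ 383.3 -274.2    4.7] -45.4 turn -0.1
```

Emit:
step_arm(
  rows=[
    [-4,-2,0,0],
    [0,0,0,0],
    [0,0,0,0],
    [0,0,0,0],
    [0,0,0,0],
    [0,0,0,0],
    [0,0,0,0],
    [0,0,0,0],
  ],
  grip=-0.7,
  force=40,
)

```text
time: 29.35
tcp_pos: [0.3834, -0.2749, 0.0057]
tcp_rot: [0.925, 0.379, 0.009, -0.001]
wrist_force: [0.9, -0.2, -0.9]
opening: 0.027
```

Emit:
step_arm(
  rows=[
    [0,0,-5,0],
    [0,0,-10,0],
    [0,0,-15,0],
    [0,0,-15,0],
    [0,0,-15,0],
    [0,0,-10,0],
    [0,0,0,0],
    [0,0,0,0],
  ],
)

```text
time: 30.35
tcp_pos: [0.383, -0.2762, 0.0826]
tcp_rot: [0.925, 0.379, 0.009, 0.001]
wrist_force: [-0.1, 0.1, -1.3]
opening: 0.0275
```

```bash
python3 plan.py 500 -150 80 -20 8; python3 look.py side 302 245 70 s8.png
```

```text
t 30.35 p [ 383.  -276.2   82.6] psi -45.4 tilt 1.08 j [-0.76 -0.01  1.78  0.02  1.37  0.03] open 27.5 F [-0.1  0.1 -1.3]
[[21, -1, 0, np.float64(-0.06)], [22, 0, 0, np.float64(-0.05)], [21, 1, 0, np.float64(-0.06)], [21, 3, 1, np.float64(-0.05)], [21, 4, 0, np.float64(-0.06)], [21, 5, 1, np.float64(-0.05)], [21, 6, 0, np.float64(-0.06)], [21, 8, 1, np.float64(-0.05)]] | end [ 500.5 -149.8   79.6] -20.2 turn 25.4
```

View pics/s8.png

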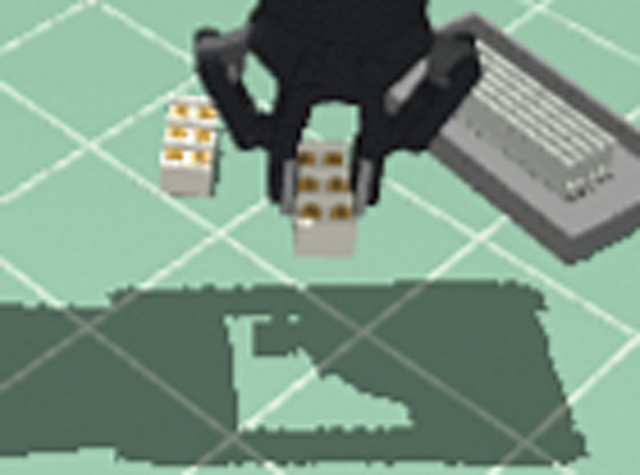

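Emit:
step_arm(
  rows=[
    [16,-1,0,-0.05],
    [24,0,0,-0.06],
    [28,1,0,-0.06],
    [28,4,0,-0.06],
    [28,5,0,-0.06],
    [28,7,0,-0.06],
    [28,9,0,-0.06],
    [28,11,0,-0.06],
  ],
)

```text
time: 31.4
tcp_pos: [0.5297, -0.1059, 0.0807]
tcp_rot: [0.803, 0.595, 0.008, -0.002]
wrist_force: [0.0, -0.3, -1.0]
opening: 0.0268
```

```bash
python3 plan.py 625.5 -31 70 7.5 7
```

```text
t 31.4 p [ 529.7 -105.9   80.7] psi -16.9 tilt 0.97 j [-0.31  0.14  1.62  0.02  1.38 -0.02] open 26.8 F [ 0.  -0.3 -1. ]
[[14, 10, 2, np.float64(-0.06)], [14, 11, 1, np.float64(-0.06)], [13, 12, 2, np.float64(-0.06)], [12, 12, 1, np.float64(-0.06)], [11, 13, 2, np.float64(-0.06)], [11, 14, 1, np.float64(-0.06)], [10, 14, 2, np.float64(-0.07)], [0, 0, 0, 0]] | end [625.6 -30.9  69.7] 7.7 turn 24.4
```

Emit:
step_arm(
  rows=[
    [14,10,2,-0.06],
    [14,11,2,-0.06],
    [13,12,3,-0.06],
    [12,12,3,-0.06],
    [11,13,3,-0.06],
    [8,12,3,-0.06],
    [5,7,2,-0.06],
    [1,1,0,0],
  ],
)

```text
time: 32.4
tcp_pos: [0.6212, -0.0313, 0.0592]
tcp_rot: [0.65, 0.76, 0.007, -0.003]
wrist_force: [-0.7, 0.3, -0.4]
opening: 0.0271
```

```bash
python3 plan.py 625.5 -31 10 7.5 7;python3 look.py side 280 180 70 s9.png
```

```text
t 32.4 p [621.2 -31.3  59.2] psi 8.9 tilt 0.83 j [-0.15  0.33  1.43  0.01  1.38 -0.31] open 27.1 F [-0.7  0.3 -0.4]
[[0, 1, 7, np.float64(0.0)], [0, 1, 7, np.float64(0.0)], [0, 0, 7, np.float64(0.0)], [0, 1, 7, np.float64(0.01)], [0, 0, 7, np.float64(0.0)], [0, 1, 7, np.float64(0.01)], [0, 0, 7, np.float64(0.0)], [0, 0, 0, 0]] | end [625.1 -30.7  10.2] 7.7 turn -1.4
```

View pics/s9.png

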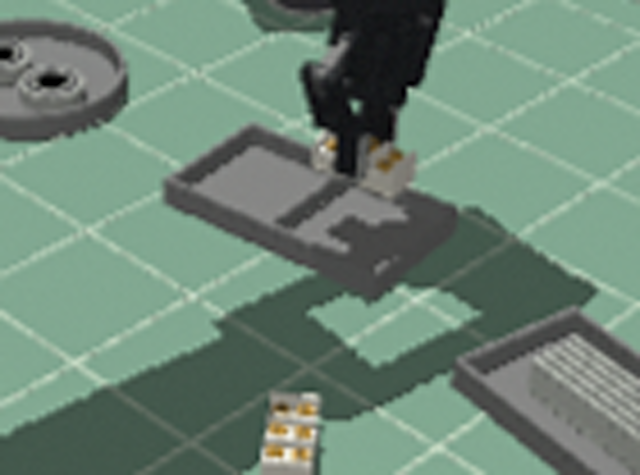

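Emit:
step_arm(
  rows=[
    [0,3,5,0.02],
    [0,0,9,0],
    [0,0,10,0],
    [0,0,9,0],
    [0,0,7,0],
    [0,0,5,0],
    [0,0,1,0],
    [0,0,0,0],
  ],
)

```text
time: 33.45
tcp_pos: [0.6233, -0.0312, 0.0097]
tcp_rot: [0.659, 0.752, 0.006, -0.004]
wrist_force: [0.0, -0.1, -0.3]
opening: 0.0272
```

```bash
python3 plan.py 625.5 -31 9.5 7.5 1
```

```text
t 33.45 p [623.3 -31.2   9.7] psi 7.5 tilt 0.81 j [-0.15  0.38  1.47  0.01  1.29 -0.28] open 27.2 F [ 0.  -0.1 -0.3]
[[0, 2, 0, np.float64(-0.0)], [0, 0, 0, 0], [0, 0, 0, 0], [0, 0, 0, 0], [0, 0, 0, 0], [0, 0, 0, 0], [0, 0, 0, 0], [0, 0, 0, 0]] | end [625.3 -31.    9.7] 7.5 turn 0.0
```

Emit:
step_arm(
  rows=[
    [0,0,1,0],
    [0,0,0,0],
    [0,0,0,0],
    [0,0,0,0],
    [0,0,-10,0],
    [0,0,-20,0],
    [0,0,-20,0],
    [0,0,-15,0],
  ],
  grip=0.0,
)

```text
time: 34.45
tcp_pos: [0.6233, -0.0321, 0.0771]
tcp_rot: [0.659, 0.752, 0.006, -0.004]
wrist_force: [0.5, 0.7, 0.3]
opening: 0.0428
```

```bash
python3 plan.py 432.3 -146 60 -50.5 7;python3 look.py side 280 180 70 s10.png
```

```text
t 34.45 p [623.3 -32.1  77.1] psi 7.5 tilt 0.81 j [-0.15  0.32  1.4   0.01  1.42 -0.28] open 42.8 F [0.5 0.7 0.3]
[[-13, -29, 2, np.float64(0.14)], [-16, -27, 3, np.float64(0.15)], [-20, -24, 2, np.float64(0.14)], [-24, -21, 3, np.float64(0.15)], [-27, -18, 2, np.float64(0.14)], [-29, -14, 3, np.float64(0.15)], [-30, -9, 2, np.float64(0.14)], [0, 0, 0, 0]] | end [ 432.5 -146.2   60.1] -50.4 turn -58.0
```

View pics/s10.png

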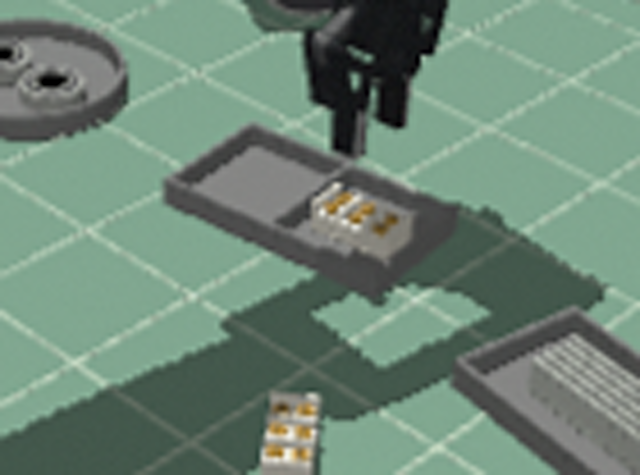

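Block A sits in the right bay. Next, block B.

Emit:
step_arm(
  rows=[
    [-12,-26,2,0.14],
    [-16,-28,3,0.15],
    [-20,-25,2,0.14],
    [-24,-22,3,0.15],
    [-27,-18,2,0.14],
    [-28,-14,3,0.15],
    [-24,-7,2,0.13],
    [-3,-1,0,0],
  ],
  grip=0.3,
)

```text
time: 35.5
tcp_pos: [0.4313, -0.1418, 0.0606]
tcp_rot: [0.944, 0.329, 0.007, -0.004]
wrist_force: [0.3, -0.2, -0.3]
opening: 0.0554
```

```bash
python3 plan.py 432.3 -146 5 -50.5 7
```

```text
t 35.5 p [ 431.3 -141.8   60.6] psi -51.6 tilt 0.95 j [-0.45 -0.03  1.84  0.02  1.33  0.44] open 55.4 F [ 0.3 -0.2 -0.3]
[[0, 1, 8, np.float64(-0.0)], [0, 0, 8, np.float64(-0.0)], [0, 1, 8, np.float64(-0.0)], [0, 0, 8, np.float64(-0.0)], [-1, 1, 8, np.float64(-0.01)], [0, 0, 8, np.float64(-0.0)], [-1, 1, 8, np.float64(-0.01)], [0, 0, 0, 0]] | end [ 432.2 -146.1    4.6] -50.4 turn 1.1
```

Emit:
step_arm(
  rows=[
    [-2,3,5,-0.02],
    [0,1,10,0],
    [0,0,12,0],
    [0,0,12,0],
    [0,0,9,0],
    [0,0,5,0],
    [0,0,0,0],
    [0,0,0,0],
  ],
)

```text
time: 36.5
tcp_pos: [0.4349, -0.1443, 0.0032]
tcp_rot: [0.94, 0.342, 0.008, -0.004]
wrist_force: [0.8, -1.1, -0.1]
opening: 0.0556
```

```bash
python3 plan.py 432.3 -146 5 -50.5 1
```

```text
t 36.5 p [ 434.9 -144.3    3.2] psi -50.0 tilt 1.01 j [-0.46  0.05  1.89  0.02  1.2   0.41] open 55.6 F [ 0.8 -1.1 -0.1]
[[-3, 0, -2, np.float64(0.01)], [0, 0, 0, 0], [0, 0, 0, 0], [0, 0, 0, 0], [0, 0, 0, 0], [0, 0, 0, 0], [0, 0, 0, 0], [0, 0, 0, 0]] | end [ 432.6 -146.2    5.2] -50.6 turn -0.5
```

Emit:
step_arm(
  rows=[
    [-3,0,-2,0.01],
    [0,0,0,0],
    [0,0,0,0],
    [0,0,0,0],
    [0,0,0,0],
    [0,0,0,0],
    [0,0,0,0],
    [0,0,0,0],
  ],
  grip=-0.7,
)

```text
time: 37.5
tcp_pos: [0.433, -0.1468, 0.0063]
tcp_rot: [0.941, 0.337, 0.008, -0.003]
wrist_force: [-0.8, -0.0, 0.4]
opening: 0.0269
```

Emit:
step_arm(
  rows=[
    [0,0,-5,0],
    [0,0,-10,0],
    [0,0,-15,0],
    [0,0,-15,0],
    [0,0,-15,0],
    [0,0,-10,0],
    [0,0,0,0],
    [0,0,0,0],
  ],
)

```text
time: 38.5
tcp_pos: [0.4328, -0.1482, 0.0831]
tcp_rot: [0.941, 0.337, 0.01, -0.002]
wrist_force: [-0.4, 0.1, -0.7]
opening: 0.027
```

```bash
python3 plan.py 614.5 52.6 80 7.5 8; python3 look.py side 280 200 70 s11.png
```

```text
t 38.5 p [ 432.8 -148.2   83.1] psi -50.6 tilt 1.14 j [-0.47 -0.05  1.81  0.02  1.37  0.41] open 27.0 F [-0.4  0.1 -0.7]
[[33, -5, 0, np.float64(-0.13)], [34, -1, 0, np.float64(-0.13)], [34, 4, 1, np.float64(-0.13)], [33, 8, 0, np.float64(-0.12)], [32, 12, 1, np.float64(-0.13)], [30, 16, 0, np.float64(-0.12)], [27, 20, 1, np.float64(-0.13)], [25, 22, 0, np.float64(-0.12)]] | end [614.1  52.8  80.1] 7.3 turn 58.1
```

View pics/s11.png

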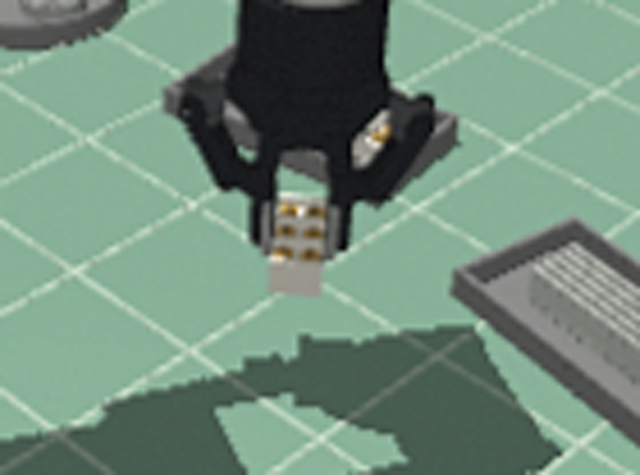

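Emit:
step_arm(
  rows=[
    [28,-4,0,-0.12],
    [34,-1,0,-0.13],
    [35,4,1,-0.13],
    [34,8,0,-0.12],
    [33,12,1,-0.13],
    [31,16,0,-0.12],
    [27,20,1,-0.13],
    [20,17,0,-0.1],
  ],
)

```text
time: 39.55
tcp_pos: [0.6074, 0.0532, 0.0762]
tcp_rot: [0.662, 0.75, 0.005, -0.003]
wrist_force: [0.2, -0.1, -1.4]
opening: 0.0272
```

```bash
python3 plan.py 614.5 52.6 50 7.5 5
```

```text
t 39.55 p [607.4  53.2  76.2] psi 7.1 tilt 0.68 j [-0.01  0.29  1.44  0.01  1.4  -0.14] open 27.2 F [ 0.2 -0.1 -1.4]
[[0, 1, 5, np.float64(-0.0)], [0, 1, 5, np.float64(-0.0)], [0, 2, 5, np.float64(-0.0)], [-1, 1, 6, np.float64(-0.0)], [0, 2, 5, np.float64(-0.01)], [0, 0, 0, 0], [0, 0, 0, 0], [0, 0, 0, 0]] | end [614.5  53.   50.2] 7.7 turn 0.4
```

Emit:
step_arm(
  rows=[
    [0,2,3,0],
    [0,0,6,0],
    [0,0,8,0],
    [0,0,6,0],
    [0,0,4,0],
    [0,0,0,0],
    [0,0,0,0],
    [0,0,0,0],
  ],
)

```text
time: 40.55
tcp_pos: [0.6069, 0.052, 0.0445]
tcp_rot: [0.663, 0.748, 0.003, -0.005]
wrist_force: [-0.6, -0.7, -0.6]
opening: 0.0272
```

```bash
python3 plan.py 614.5 52.6 11 7.5 6
```

```text
t 40.55 p [606.9  52.   44.5] psi 6.9 tilt 0.63 j [-0.01  0.32  1.47  0.01  1.35 -0.14] open 27.2 F [-0.6 -0.7 -0.6]
[[0, 1, 6, np.float64(-0.0)], [0, 1, 5, np.float64(-0.0)], [0, 1, 6, np.float64(-0.0)], [0, 2, 5, np.float64(-0.0)], [0, 1, 6, np.float64(-0.01)], [0, 2, 5, np.float64(-0.0)], [0, 0, 0, 0], [0, 0, 0, 0]] | end [614.8  53.   11.5] 7.5 turn 0.6
```

Emit:
step_arm(
  rows=[
    [0,6,4,-0.01],
    [0,2,7,0],
    [0,0,8,0],
    [0,0,6,0],
    [0,0,4,0],
    [0,0,2,0],
    [0,0,0,0],
    [0,0,0,0],
  ],
)

```text
time: 41.55
tcp_pos: [0.6153, 0.0536, 0.0111]
tcp_rot: [0.659, 0.752, 0.003, -0.005]
wrist_force: [0.4, -0.0, -0.2]
opening: 0.027
```

```bash
python3 plan.py 614.5 52.6 11 7.5 1
```

```text
t 41.55 p [615.3  53.6  11.1] psi 7.5 tilt 0.63 j [-0.01  0.37  1.48  0.01  1.29 -0.15] open 27.0 F [ 0.4 -0.  -0.2]
[[-1, -1, 0, np.float64(0.0)], [0, 0, 0, 0], [0, 0, 0, 0], [0, 0, 0, 0], [0, 0, 0, 0], [0, 0, 0, 0], [0, 0, 0, 0], [0, 0, 0, 0]] | end [614.5  52.5  11.1] 7.5 turn -0.0
```

Emit:
step_arm(
  rows=[
    [0,0,1,0],
    [0,0,0,0],
    [0,0,0,0],
    [0,0,0,0],
    [0,0,-10,0],
    [0,0,-20,0],
    [0,0,-25,0],
    [0,0,-25,0],
  ],
  grip=0.0,
)

```text
time: 42.55
tcp_pos: [0.6148, 0.0527, 0.0928]
tcp_rot: [0.659, 0.752, 0.002, -0.006]
wrist_force: [0.7, -0.3, 0.1]
opening: 0.0426
```

Emit:
step_arm(
  rows=[
    [0,-20,-20,0],
    [0,-40,-20,0],
    [0,-45,-20,0],
    [0,-45,-10,0],
    [0,-35,0,0],
    [0,-15,0,0],
    [0,0,0,0],
    [0,0,0,0],
  ],
)

```text
time: 43.55
tcp_pos: [0.4152, 0.0248, 0.1755]
tcp_rot: [0.659, 0.752, 0.008, 0.003]
wrist_force: [-0.3, 0.5, 0.9]
opening: 0.0427
```

```bash
cat > m2.py <<'E'
from meas import *
m("b1",.592,.242,.032,.0145,.03); m("b2",.592,.299,.032,.0145,.03)
m("blkA",.625,-.031,.040,.022,.04); m("blkB",.6145,.0526,.040,.022,.04)
m("hs",.582,-.265,.062,.024,.04); m("meter",.496,.517,.12,.03,.08);m("sd",.531,-.476,.12,.01,.04)
im=ims[0]; cv2.imwrite("pics/f1.png",cv2.resize(im["frame"][120:240,60:460],None,fx=2,fy=2,interpolation=cv2.INTER_CUBIC))
im=ims[1]; cv2.imwrite("pics/f2.png",cv2.resize(im["frame"][90:320,120:450],None,fx=2,fy=2,interpolation=cv2.INTER_CUBIC))
E
python3 m2.py; python3 plan.py
```

```text
b1 top 143 rect [594.9 241.8] [47.3 42.2] long-axis deg 2.9 circ [594.9 240.5] 23.8 mean [593.6 241.8  18.7]
b1 side 45 rect [597.1 234.2] [49.9 23.2] long-axis deg 49.0 circ [593.3 237.5] 25.2 mean [595.8 235.   16.6]
b2 top 143 rect [592.2 298.3] [45.9 43.2] long-axis deg 46.1 circ [592.4 298.5] 24.0 mean [592.  298.2  18.1]
b2 side 37 rect [579.  300.8] [40.3 23.7] long-axis deg 50.2 circ [581.6 298.7] 21.9 mean [578.6 298.6  16.8]
blkA top 74 rect [625.3 -35.8] [69.1 26.9] long-axis deg -83.8 circ [626.3 -35.8] 34.7 mean [625.5 -31.8  25.1]
blkA side 55 rect [621.5 -31.4] [60.3 28.7] long-axis deg -86.0 circ [622.7 -31.5] 31.5 mean [620.9 -30.5  23.6]
blkB top 73 rect [616.6  53.4] [59.2 29.3] long-axis deg -84.9 circ [616.6  53.9] 31.3 mean [616.4  53.4  25.1]
blkB side 63 rect [614.2  53.2] [62.  30.7] long-axis deg -83.3 circ [612.7  53.5] 32.6 mean [613.1  53.1  23.6]
hs top 227 rect [ 587.8 -267. ] [112.6  88.4] long-axis deg 54.6 circ [ 576.3 -260.9] 58.0 mean [ 582.8 -263.7   28.7]
hs side 363 rect [ 580.7 -263.7] [112.3  39.8] long-axis deg 79.7 circ [ 580.3 -263.6] 58.8 mean [ 579.4 -265.6   26.9]
meter top 1408 rect [492.  508.7] [142.2 102.8] long-axis deg -81.9 circ [492.3 506.9] 83.5 mean [490.3 505.8  40. ]
meter side 592 rect [487.9 506.9] [143.5 102.9] long-axis deg -80.8 circ [486.4 506. ] 83.4 mean [482.4 497.9  38.3]
sd top 293 rect [ 526.8 -473.1] [189.5  27.1] long-axis deg 67.2 circ [ 523.2 -471.5] 94.8 mean [ 513.3 -498.8   20.3]
sd side 568 rect [ 519.8 -470.9] [190.4  23.5] long-axis deg 69.3 circ [ 522.1 -471.9] 95.3 mean [ 505.5 -504.9   18.7]
t 43.65 p [415.3  24.8 175.2] psi 7.6 tilt 0.97 j [-0.08 -0.21  1.76  0.01  1.58 -0.22] open 42.7 F [-0.6 -0.  -0.4]
```

View pics/f1.png

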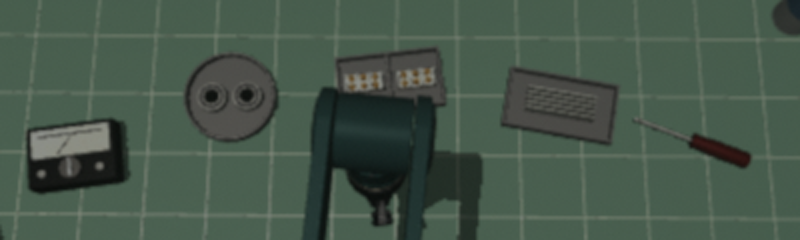

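View pics/f2.png

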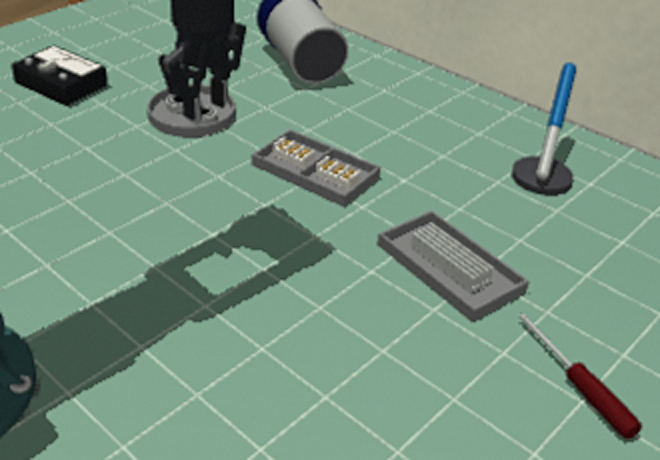

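```bash
python3 -c "
from plant import robot
print(robot.close_job())"
```

```text
the job is handed in; nothing more can be done
None
```

All five parts are in their trays, and I handed the job in at about 44 s of the 106 s allowed. The hand-in gives no verdict, so what follows rests on my own last camera checks.

| Part | Where it ended up (from the camera depth readings) | Limit |
|---|---|---|
| Both bearings | About 28–30 mm from the dish centre, lying flat, tops at about 18 mm | 49 mm |
| Terminal blocks | One in each bay, within about 5 mm of the bay centres, tops at about 25 mm | x 36 mm, y 12–72 mm from the tray middle |
| Heat sink | Lengthwise at the centre of the long tray, along its axis to under 1°, tops at about 27–29 mm | 30 mm across, 36 mm along, 0.4 rad |

- **Tray floor:** the top heights match each part standing on the 4 mm floor.
- **Meter and screwdriver:** both look unmoved in the pictures. I never went near either one. Their final readings used a different height cut from the first ones, so they are not an exact comparison.
- **Bearing side view:** the hand blocked it at the end, so only the top camera's bearing readings are reliable.
- **Rectangle fits:** the top camera's fits of block A and the heat sink were thrown off by stray edge points. I used its average positions and the side camera's fits for those two, and they agreed.
- **Camera offset:** the two cameras differed from each other by a steady 3 mm or so.

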